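# Pump the bench ratchet clamp shut on a plywood glue-up

## Robot

A 7-joint arm with a two-finger parallel gripper is mounted at the origin on the work surface. World frame = base frame: x ahead of the robot, y to its left, z up, the work surface at z = 0. Lengths are in m, angles in rad, forces in N, time in s.
With the tool pointing down it reaches from about 0.4 to 0.875 m from the base axis. Payload 6.5 kg.
Tool frame: the origin (TCP) lies midway between the tips of the shut fingers; the grasp point (between the pads) lies 19 mm behind it (manip.pinch_z is the distance from the TCP to the grasp point, in m); y points along the fingers, z is the direction in which the jaws open and shut, and the axes are right-handed (so a half turn about y gives the same grasp; the last joint's range is limited). The gripper opens to 88 mm and grips with 3 to 60 N. Pads are 18 mm wide; open, the fingers measure 123 mm over their backs; the gripper's body (75 mm by 187 mm) begins 45 mm behind the grasp point.
Start: joints at [1.24, 0.536, -0.004, 1.538, 0.003, 1.067, -0.071], TCP at [0.17, -0.627, 0.239] pointing down, gripper open.
Joint ranges: [-2.7, 2.7], [-0.37, 2.16], [-1.27, 1.26], [0.24, 2.4], [-1.31, 4.45], [0.19, 1.91], [-2.76, 2.76]. Speed limits (rad/s): [2.39, 2.39, 3.14, 3.14, 3.14, 3.14, 3.14].

## Interface

Orientations are given as [roll, pitch, yaw] about the fixed x, y, z axes, in that order (R = Rz(yaw) Ry(pitch) Rx(roll)).
In Python, from bench import manip gives the robot as it stands.
- The arm moves only by the tool apply_moves, never from a script. Its argument "commands" is a list that holds one entry, the list of rows, each a list of 7 numbers: the shift along the tool's x, y, z as a fraction of full scale, then the turn, a rotation vector about the tool's x, y, z as a fraction of full scale, then the closure, from 0 (fully open) to 1 (shut). A call has 1 to 8 rows; each row is the pose to reach, as a shift and turn from the pose measured when the call began, along the tool's axes at that moment, turning the shorter way round; what a row does not reach only later rows make up. Full scale, the value 1, is 20 cm for a shift and pi rad for a turn. A row lasts 1/12 s, in which the tool goes at most 41.7 mm and 7.16 degrees, less where a joint would pass 70% of its speed; a pose out of reach is approached as far as the arm can. A call with a number of a shift or a turn outside -1 to 1 is refused whole. A call with a gripper value outside its range is refused whole. The fingers move at their own pace and stop on an object; the grip force is fixed at half the most. Time passes only in rows, so rows that repeat a pose let the fingers close. It gives the time, the measured TCP pose, the force and the opening at its end, in the units of the state.
- manip.observe(): the state, without advancing time (a new reading comes with each control period).
- manip.get_image(name): name is "scene" or "top"; returns (picture, depth): 420x560x3 uint8, blue, green, red; 420x560 float32, m along the optical axis (not along the pixel's ray), 0 where there is no reading.
- manip.get_calibration(name): a dict with "fx", "fy", "cx", "cy" (pixels), "extrinsics" (4x4, takes a point from camera to world coordinates). Camera axes: x right, y down, z forward; pixel columns grow to the right and rows downward; lengths in m; the calibration is good to about 2 mm. A picture is of the moment at which its call begins. get_calibration takes no time and is no camera call.
- manip.finish_job(): hands the job in, once; it reports no verdict.
The state is a dict: "clock": time; "joints": joint angles; "joint_vel": joint speeds; "tau": joint torques, N m; "tool_pos": TCP position; "tcp_rot": TCP orientation; "contact_force": force on the tool from outside, world axes, zero at the start; "ft_torque": the same for the moment, N m; "grip_width": opening from 0.0 (shut) to 1.0 (fully open).
Only numpy, scipy, OpenCV 4.12 (cv2) and the standard library are available. Lean on these libraries where they do the work, as an engineer would, in place of code of your own. Each camera call takes 0.05 s, during which the arm holds its last target. There are 200 camera calls.

## Task

Stand the freshly glued light plywood bearing block upright on the bed of the blue bench clamp, midway and square between the spring pad and the end stop, its flat layer faces towards them, and let go of it. Then take the red lever and pump it to and fro in full strokes, moving the jaw with nothing but that lever, until the block is held firmly against the stop with the pad's springs pushed in by 2 to 8 mm: feel the lever stiffen and stop there, as a click too many squeezes the glue out. Draw the lever right back, let go, and leave the dark block and the other things on the bench where they are.

Things in the scene. Friction and masses are not known exactly. Their poses are not given: they have to be found in the camera images.
- block: The workpiece: light tan plywood bearing block of six 10 mm layers in two shades, 0.14 kg. Origin: centre of its underside, z up, y along the bore, through the layers. Foot 70 (x) x 60 (y) x 14 (z) mm; on it a flat-sided pedestal 50 (x) x 60 (y) mm up to 40 mm, rounded on top up to 65 mm; hold it across the 50 mm. Its +y and -y faces go to pad and stop, either way round.
- dark_block: Dark brown block of the same shape and size, already finished; a bystander. Origin: centre of its underside.
- clamp: Blue bench clamp, bolted down: base plate 90 (x) x 385 (y) x 12 (z) mm. Origin: on the bench, under the bar's axis; z up, y along the bar. The jaw advances towards +y, to the end stop. The pump lever stands at y = -105 mm, the jaw in the middle, the stop's post at y = 155 to 183 mm. Apart from the lever nothing is taller than 81 mm.
- bed (a point): Where the block goes: on the top of the black plastic bed (20 mm above the bench, 80 mm wide in x), at clamp y = 92.5 mm, midway between the spring pad and the stop. At the start pad and stop are 79 to 97 mm apart, so the block has 9 mm or more of room to either side.
- jaw: Sliding jaw with its toothed steel bar (teeth 6 mm apart; a second pawl holds it from going back). Origin: in the front (+y) face of the blue jaw head, 47 mm above the bench, at clamp y = 23 to 29 mm at the start. It carries a black 36 x 36 mm spring pad; the pad's free face is 22 mm ahead (+y) of the origin and yields 4 N per mm, 14 mm at most. Do not push jaw, bar or pad with the robot.
- post: Blue upright of the end stop, 28 mm thick, at the +y end. Origin: in its middle, 47 mm above the bench. On a screw it carries a steel stop disc of 36 mm diameter, facing the jaw; the disc's face is 27 to 39 mm from this origin towards the jaw (-y), as the last user left it: this setting is not measured.
- lever (a joint): Lever angle (rad): 0 fully back, leaning 0.142 away from the block; 0.283 fully forward; solid stops. A stroke from below 0.03 to above 0.25 and back moves the jaw one tooth, 6 mm; a short one none. Full forward is 3 mm past the click; the jaw drops back as the lever returns. Stays where left. At the grip it takes 2 to 3 N, plus 0.26 x the pad's force near the forward end (less when at rest).
- grip (a point): Middle of the lever's red handle, 165 mm from the pivot; z points up along the lever. Handle: 20 mm across (along the pivot's axis, clamp x), 28 mm in the stroke direction, from 47 mm below to 30 mm above this point. Held from above across the 20 mm it can turn a little between the fingers; a whole stroke is 47 mm long here.
- pivot (a point): The lever's pivot, 16 mm above the bench; its axis is horizontal, along clamp x. The handle moves on a circle about it.
- screwdriver: Screwdriver lying on the bench, a bystander.
- glue: White glue bottle, 150 mm high, 56 mm in diameter, a bystander. Origin: centre of its underside.
- tray: Grey parts tray, 130 x 90 x 35 mm, a bystander. Origin: centre of its underside.
- caliper_case: Flat black case, 90 x 210 x 22 mm, a bystander. Origin: centre of its underside.
Things that resemble listed ones, but are neither listed nor needed, are in the scene too. Of the things shaped like the block, the tan one is meant.

How it is judged:
On the way, in this order (a step that is already met when the one before it is completed fails the run):
1. the light block stands on the bed, square between pad and stop, and has been let go (x of block in the frame of clamp between -0.015 and 0.015 m and y of block in the frame of clamp between 0.07 and 0.12 m and z of block in the frame of clamp between 0.016 and 0.024 m and angle between the y axis of block and the y axis of clamp, either way round below 0.2 rad and angle between block's own z axis and vertical below 0.1 rad and contact force between the fingers and block below 0.5 N), for 0.2 s.
2. the block is gripped between pad and stop (contact force between jaw and block above 6 N and contact force between post and block above 4 N), for 0.3 s.
At the end, for the whole second after the job is handed in: The light block stands upright on the clamp's bed, within 15 mm of the bar's axis and square to it within 0.1 rad, held by the ratchet alone between pad and stop with 6 to 36 N (its springs pushed in by 1.5 to 9 mm); the lever is drawn back (below 0.06 rad) (all of step 2 and contact force between jaw and block below 36 N and x of block in the frame of clamp between -0.015 and 0.015 m and z of block in the frame of clamp between 0.014 and 0.026 m and angle between the y axis of block and the y axis of clamp, either way round below 0.1 rad and angle between block's own z axis and vertical below 0.1 rad and linear speed of block below 0.02 m/s and value of joint lever below 0.06 rad); the robot touches nothing.
It fails at once if the joints are over-squeezed: more than 50 N on the block (contact force between jaw and block above 50 N).
It fails at once if the jaw, bar or pad is pushed with the robot instead of the lever (contact force between any of the fingers, the arm and jaw above 3 N).
It fails at once if the dark block is disturbed (distance of dark_block from where it was at the start of the episode above 0.02 m).
It fails at once if another thing on the bench is disturbed (distance of any of screwdriver, glue, tray, caliper_case from where it was at the start of the episode above 0.03 m).
It also fails if it takes over 72 s, if anything falls off the work surface, if the arm or the gripper's body presses on something with over 40 N, if the wrist force passes 120 N, or if a joint passes its speed limit or range.

## Working session

There is one attempt and no reset: what is moved stays moved. The work goes in short steps, Python scripts to look and compute and a tool call to move; the robot and the scene stay as the last step left them, time stands still between calls to the robot, and variables do not carry over. Pictures are saved under pics/ and viewed, on a budget of 10 in all, crops included, one or two more only if the job needs it, and the job is handed in when it is done.

Besides the shell and the picture viewer there is one more tool, called as name([rows], argument=value, ...), one row to a line, values as JSON. apply_moves: Moves the arm, as the interface text tells. Shift numbers are shares of 20 cm and turn numbers shares of pi rad, none past 1 either way. Its arguments: {"type":"object","properties":{"commands":{"type":"array","items":{"type":"array","items":{"type":"array","items":{"type":"number","minimum":-1,"maximum":1}}}}},"required":["commands"]}

```bash
mkdir -p pics; ls; cat > h.py <<'E'
from bench import manip
import numpy as np, cv2
def grab(n):
    im,d=manip.get_image(n); return im.copy(),d.copy(),manip.get_calibration(n)
def cloud(d,c):
    v,u=np.indices(d.shape)
    p=np.stack([(u-c['cx'])/c['fx']*d,(v-c['cy'])/c['fy']*d,d],-1)
    E=np.array(c['extrinsics']); w=p@E[:3,:3].T+E[:3,3]; w[d<=0]=np.nan; return w
E
python3 - <<'E'
from h import *
for n in("scene","top"):
    im,d,c=grab(n); cv2.imwrite(f'pics/{n}0.png',im); np.savez(f'{n}0.npz',im=im,d=d); print(n,c)
s=manip.observe(); print(s)
E
```

```text
pics
scene {'fx': 452.10878596945213, 'fy': 452.10878596945213, 'cx': 279.5725039575794, 'cy': 205.19059815567033, 'extrinsics': array([[-0.6695938 ,  0.54108019, -0.50879895,  1.06607525],
       [ 0.74252833,  0.47180754, -0.47544645,  0.51648177],
       [-0.01719948, -0.69615363, -0.71768677,  0.97769749],
       [ 0.        ,  0.        ,  0.        ,  1.        ]])}
top {'fx': 473.41728656534707, 'fy': 473.41728656534707, 'cx': 275.45869525267574, 'cy': 212.72470790789276, 'extrinsics': array([[-0.02406607, -0.98961197,  0.1417356 ,  0.31311441],
       [-0.99968232,  0.02276031, -0.01082687, -0.01792736],
       [ 0.00748845, -0.14195114, -0.98984534,  1.29493101],
       [ 0.        ,  0.        ,  0.        ,  1.        ]])}
{'clock': 0.1, 'joints': array([ 1.23977009,  0.53708501, -0.00445806,  1.5387596 ,  0.00258821,
        1.0672932 , -0.07120668]), 'joint_vel': array([-0.00026494, -0.0002201 ,  0.00014658, -0.00165932,  0.00034639,
        0.00238038,  0.00049108]), 'tau': array([ 2.57017549e-03, -5.72072732e+01,  9.93687250e-01, -2.52224761e+01,
       -5.61896700e-02,  1.34558341e-02,  6.89245098e-05]), 'tool_pos': array([ 0.16999102, -0.6268096 ,  0.23793573]), 'tcp_rot': array([-1.57233290e+00, -9.37518733e-05, -2.87669033e+00]), 'contact_force': array([ 0.09065911,  0.5320036 , -0.34549727]), 'ft_torque': array([ 0.05739788, -0.06500776, -0.0270912 ]), 'grip_width': 0.9980311264571577}
```

View pics/top0.png

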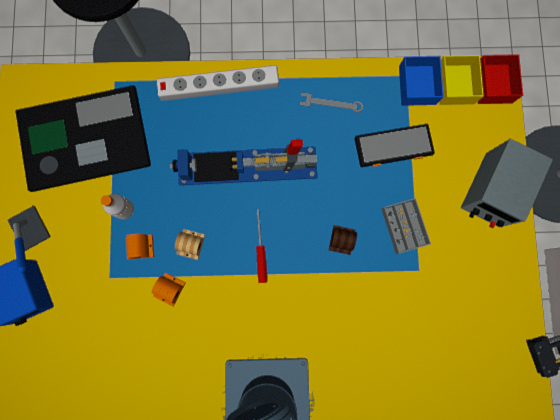

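View pics/scene0.png

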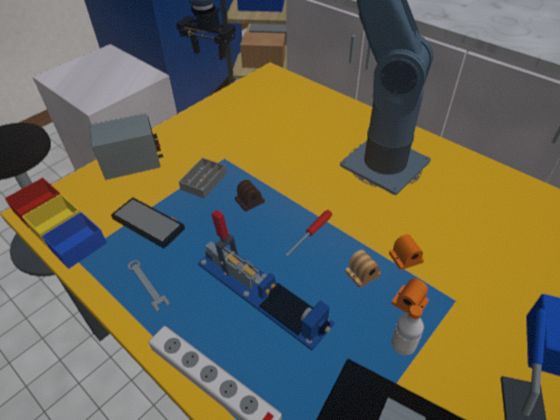

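```bash
cat > m.py <<'E'
from h import *
W={};I={}
for n in("scene","top"):
    z=np.load(n+'0.npz'); I[n]=z['im']; W[n]=cloud(z['d'],manip.get_calibration(n))
    hsv=cv2.cvtColor(I[n],cv2.COLOR_BGR2HSV); w=W[n]; H,S,V=hsv[...,0],hsv[...,1],hsv[...,2]
    on=(w[...,2]>0.004)&(w[...,0]>.2)&(w[...,0]<.9)&(abs(w[...,1])<.6)&(w[...,2]<.3)
    print(n,'bench z',np.nanmedian(w[(S>150)&(H>95)&(H<115)][:,2]))
    tan=on&(H>8)&(H<25)&(S>40)&(S<170)&(V>90)
    red=on&((H<4)|(H>176))&(S>150)
    blue=on&(H>105)&(H<130)&(S>120)&(w[...,2]>.03)
    for nm,m in(("tan",tan),("red",red),("blue",blue)):
        k,l,st,ce=cv2.connectedComponentsWithStats(m.astype(np.uint8))
        for i in range(1,k):
            if st[i,4]>25:
                p=w[l==i]; print(nm,st[i],'mean',p.mean(0).round(3),'min',np.percentile(p,2,axis=0).round(3),'max',np.percentile(p,98,axis=0).round(3))
E
python3 m.py
```

```text
scene bench z -0.0002510029418925086
tan [179 158  25  29  35] mean [ 0.465 -0.428  0.032] min [ 0.402 -0.445  0.017] max [ 0.528 -0.408  0.037]
tan [ 48 211  32  21  41] mean [ 0.851 -0.51   0.053] min [ 0.804 -0.513  0.049] max [ 0.898 -0.506  0.056]
tan [346 250  34  37 556] mean [0.427 0.204 0.044] min [0.398 0.168 0.009] max [0.454 0.234 0.066]
tan [226 253  14  12  78] mean [ 0.635 -0.055  0.059] min [ 0.624 -0.078  0.049] max [ 0.643 -0.037  0.065]
tan [242 264  14  12  83] mean [0.633 0.    0.06 ] min [ 0.622 -0.018  0.05 ] max [0.641 0.018 0.065]
tan [197 385  30  25  44] mean [0.896 0.146 0.011] min [0.892 0.106 0.004] max [0.9   0.185 0.017]
red [213 211  15  27 145] mean [ 0.639 -0.074  0.187] min [ 0.631 -0.092  0.143] max [ 0.646 -0.065  0.211]
red [307 211  24  23 192] mean [0.364 0.012 0.022] min [0.318 0.002 0.015] max [0.408 0.02  0.028]
red [263 413  10   7  42] mean [0.852 0.271 0.043] min [0.846 0.266 0.041] max [0.861 0.277 0.047]
blue [ 49 213  54  44 677] mean [ 0.848 -0.447  0.046] min [ 0.804 -0.5    0.031] max [ 0.898 -0.397  0.06 ]
blue [256 273  19  25 22
[... 626 characters left out ...]
15 170] mean [ 0.631 -0.079  0.187] min [ 0.626 -0.094  0.139] max [ 0.642 -0.064  0.213]
red [257 246   9  36 271] mean [0.359 0.01  0.024] min [ 0.313 -0.     0.018] max [0.405 0.02  0.029]
blue [402  62  41  40 487] mean [ 0.833 -0.448  0.048] min [ 0.8   -0.497  0.031] max [ 0.897 -0.397  0.063]
blue [175 150  17  30 372] mean [0.622 0.209 0.073] min [0.593 0.195 0.033] max [0.66  0.231 0.086]
blue [236 151   8  22 129] mean [0.629 0.061 0.069] min [0.608 0.053 0.041] max [0.655 0.07  0.077]
blue [ 17 244  10  29 201] mean [0.378 0.585 0.145] min [0.35  0.57  0.116] max [0.413 0.6   0.162]
blue [ 22 273  28  43 825] mean [0.292 0.584 0.079] min [0.249 0.566 0.032] max [0.342 0.6   0.104]
```

```bash
python3 - <<'E'
import cv2,numpy as np
a=cv2.imread('pics/top0.png')
b=cv2.imread('pics/scene0.png')
A=cv2.resize(a[130:195,165:325],(800,325),interpolation=cv2.INTER_CUBIC)
B=cv2.resize(b[200:350,190:340],(400,270*400//270),interpolation=cv2.INTER_CUBIC)[:270]
C=cv2.resize(a[220:270,165:240],(400,270),interpolation=cv2.INTER_CUBIC)
cv2.imwrite('pics/crop1.png',np.vstack([A,np.hstack([cv2.resize(b[205:350,190:340],(400,270),interpolation=cv2.INTER_CUBIC),C])]))
E
```

```text
(no output)
```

View pics/crop1.png

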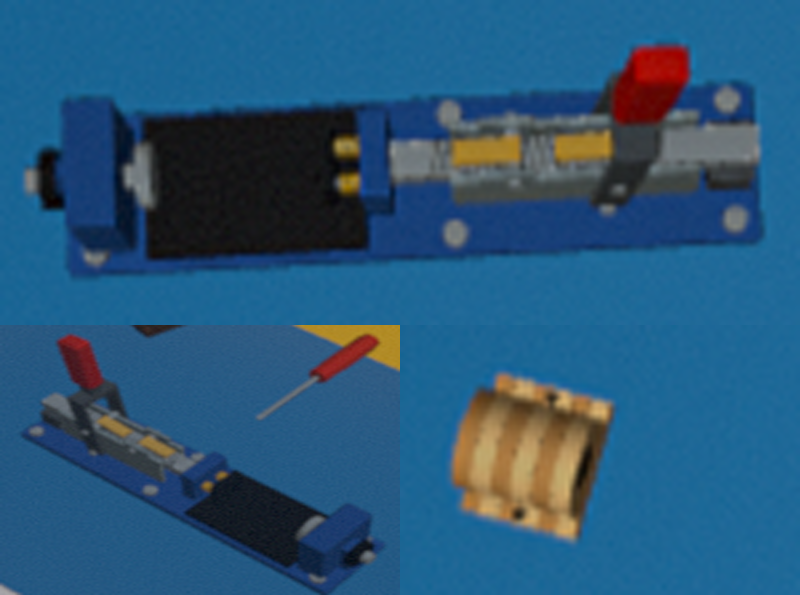

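```bash
cat > m2.py <<'E'
from m import *
print('-----')
for n in W:
    w=W[n]; im=I[n]; hsv=cv2.cvtColor(im,cv2.COLOR_BGR2HSV); H,S,V=hsv[...,0],hsv[...,1],hsv[...,2]
    m=(w[...,2]>.006)&(w[...,2]<.3)&(w[...,0]>.35)&(w[...,0]<.49)&(w[...,1]>.14)&(w[...,1]<.26)&(H<30)&(S<185)
    k,l,st,ce=cv2.connectedComponentsWithStats(m.astype(np.uint8)); i=1+st[1:,4].argmax(); p=w[l==i]
    q=p[p[:,2]>.048]; x,y=q[:,:2].T-q[:,:2].mean(0)[:,None]
    c=np.linalg.lstsq(np.c_[np.ones_like(x),x,y,x*x,x*y,y*y],q[:,2],rcond=None)[0]
    ev,V2=np.linalg.eigh([[c[3],c[4]/2],[c[4]/2,c[5]]]); ax=V2[:,abs(ev).argmin()]; ax*=np.sign(ax[1])
    print(n,'n',len(p),'curv',ev,'axis yaw deg from +y',np.degrees(np.arctan2(-ax[0],ax[1])))
    t=p[p[:,2]>.055]; r=cv2.minAreaRect(p[:,:2].astype(np.float32)*1000); r2=cv2.minAreaRect(t[:,:2].astype(np.float32)*1000); print('rect mm',r,'top',r2)
    a=p[:,:2]@ax; per=np.array([ax[1],-ax[0]]); b=p[:,:2]@per
    lo,hi=np.percentile(a,[1,99]); bl,bh=np.percentile(b,[1,99]); print('ext along',hi-lo,'across',bh-bl,'centre',ax*(lo+hi)/2+per*(bl+bh)/2,'ztop',np.percentile(p[:,2],98))
    # clamp plate
    print('plate HSV', hsv[233//5+130,455//5+165-10] if n=='top' else '')
    m=(w[...,2]>.004)&(w[...,2]<.1)&(w[...,0]>.56)&(w[...,0]<.71)&(w[...,1]>-.2)&(w[...,1]<.27)
    m=cv2.morphologyEx(m.astype(np.uint8),cv2.MORPH_OPEN,np.ones((3,3)))
    pl=(m>0)&(w[...,2]>.007)&(w[...,2]<.017)
    r=cv2.minAreaRect(w[pl][:,:2].astype(np.float32)*1000); print('plate',r,pl.sum()); print(cv2.boxPoints(r).round(1).tolist())
    for nm,zr in(('bed',(.017,.024)),):
        b=(m>0)&(w[...,2]>zr[0])&(w[...,2]<zr[1])&(V<60)
        print(nm,b.sum(),cv2.minAreaRect(w[b][:,:2].astype(np.float32)*1000),np.median(w[b][:,2]))
    red=(w[...,2]>.12)&(w[...,2]<.23)&((H<5)|(H>175))&(S>150)&(w[...,0]>.55)&(w[...,0]<.72)&(abs(w[...,1]+.08)<.08)
    q=w[red]
    for a in np.arange(.13,.23,.01):
        s=q[(q[:,2]>=a)&(q[:,2]<a+.01)]
        if len(s)>3: print(round(a,2),len(s),s.min(0).round(3),s.max(0).round(3))
E
python3 m2.py|sed -n '/-----/,$p'
```

```text
-----
scene n 766 curv [-23.03922675  -2.29303888] axis yaw deg from +y -18.224754532152016
rect mm ((418.77825927734375, 199.37637329101562), (62.527713775634766, 70.26026916503906), 74.00992584228516) top ((420.8078308105469, 198.7578125), (61.32449722290039, 43.008235931396484), 75.35616302490234)
ext along 0.06056915837953358 across 0.06132285785725422 centre [0.42251005 0.1989426 ] ztop 0.06515755415802736
plate HSV 
plate ((633.6317138671875, 43.66661071777344), (92.68830871582031, 384.612060546875), 1.9757299423217773) 1444
[[580.7000122070312, 234.3000030517578], [593.9000244140625, -150.10000610351562], [686.5999755859375, -146.89999389648438], [673.2999877929688, 237.5]]
bed 982 ((636.2100219726562, 25.553619384765625), (79.09066009521484, 327.0798645019531), 2.6255991458892822) 0.019321692939670287
0.14 13 [ 0.632 -0.082  0.141] [ 0.646 -0.064  0.15 ]
0.15 21 [ 0.632 -0.083  0.15 ] [ 0.647 -0.065  0.16 ]
0.16 19 [ 0.632 -0.082  0.16 ] [ 0.646 -0.065  0.17 ]
0.17 24 [ 0.63  -0.084  0.17 ] [ 0.647 -0.067  0.18 ]
0.18 22 [ 0.629 -0.084  0.18 ] [ 0.648 -0.068  0.19 ]
0.19 26 [
[... 758 characters left out ...]
7578], [683.2999877929688, -146.8000030517578], [672.9000244140625, 237.8000030517578]]
bed 893 ((631.8133544921875, 33.55851745605469), (79.14752197265625, 326.5797119140625), 1.740591287612915) 0.020321826039842783
0.13 7 [ 0.626 -0.083  0.137] [ 0.637 -0.063  0.14 ]
0.14 12 [ 0.626 -0.088  0.14 ] [ 0.639 -0.063  0.149]
0.15 15 [ 0.625 -0.088  0.15 ] [ 0.643 -0.065  0.16 ]
0.16 13 [ 0.626 -0.09   0.161] [ 0.639 -0.065  0.17 ]
0.17 16 [ 0.626 -0.091  0.17 ] [ 0.639 -0.067  0.179]
0.18 12 [ 0.626 -0.09   0.181] [ 0.636 -0.069  0.189]
0.19 15 [ 0.627 -0.092  0.191] [ 0.637 -0.069  0.199]
0.2 51 [ 0.625 -0.097  0.2  ] [ 0.642 -0.071  0.21 ]
0.21 30 [ 0.626 -0.094  0.21 ] [ 0.641 -0.073  0.214]
```

```bash
cat > m3.py <<'E'
from m import *
print('-----')
a=np.radians(1.75); ey=np.array([-np.sin(a),np.cos(a)]); ex=np.array([ey[1],-ey[0]]); C=np.array([.633,.0439])
for n in W:
    w=W[n]; im=I[n]; hsv=cv2.cvtColor(im,cv2.COLOR_BGR2HSV); H,S,V=hsv[...,0],hsv[...,1],hsv[...,2]
    d=w[...,:2]-C; X=d@ex; Y=d@ey; Z=w[...,2]
    bl=(S>120)&(H>105)&(H<130)
    for nm,m in (('posttop',bl&(Z>.073)&(Z<.09)&(Y>.1)&(abs(X)<.06)&(Y<.22)),('jawtop',bl&(Z>.067)&(Z<.09)&(abs(Y)<.06)&(abs(X)<.06)),
      ('plate',bl&(abs(X)<.06)&(abs(Y)<.25)&(Z>.007)&(Z<.017)),('disc',(S<60)&(V>70)&(Z>.032)&(Z<.07)&(abs(X)<.022)&(Y>.1)&(Y<.17)),('handle',((H<5)|(H>175))&(S>150)&(Z>.14)&(Z<.23)&(abs(X)<.03)&(abs(Y+.12)<.06)),('yellow',(H>15)&(H<32)&(S>110)&(Z>.035)&(Z<.08)&(abs(X)<.03)&(Y>0.0)&(Y<.1)),('padblack',(V<60)&(Z>.035)&(Z<.07)&(abs(X)<.03)&(Y>0.02)&(Y<.1))):
        if m.sum()<4: print(n,nm,m.sum());continue
        f=lambda A:np.percentile(A[m],[1,10,50,90,99]).round(4)*1000
        print(n,nm,m.sum(),'X',f(X),'Y',f(Y),'Z',f(Z))
E
python3 m3.py|sed -n '/-----/,$p'
```

```text
-----
scene posttop 368 X [-32.9 -26.6   2.   30.   35. ] Y [151.9 154.7 166.4 177.7 179.6] Z [73.6 76.8 79.8 81.8 83.4]
scene jawtop 117 X [-23.  -18.    0.7  19.8  23.9] Y [ 8.9 11.1 17.4 23.7 25.1] Z [67.8 68.9 71.9 74.1 75.7]
scene plate 1215 X [-42.7   9.4  32.4  43.3  45.5] Y [-186.5 -150.3  -23.2  178.3  190.3] Z [ 7.3  8.5 11.1 14.1 16.8]
scene disc 43 X [-14.5 -10.2   3.8  12.8  15.6] Y [136.2 137.6 140.  143.4 145. ] Z [54.4 56.6 61.5 64.6 65.9]
scene handle 199 X [-6.7 -3.4  4.   9.7 10.9] Y [-138.4 -131.4 -116.4 -110.6 -108.9] Z [143.7 152.9 190.1 209.  211. ]
scene yellow 20 X [-13.3 -11.5   8.4  13.8  14.6] Y [27.  27.1 29.5 33.5 37.6] Z [47.9 49.2 50.8 52.3 62.4]
scene padblack 116 X [-18.5 -14.1   2.1  16.8  17.9] Y [38.1 40.5 45.1 46.6 47.5] Z [35.8 40.1 55.5 65.  67. ]
top posttop 276 X [-35.2 -30.   -3.   25.8  32.2] Y [152.  154.  165.  175.8 178.7] Z [73.9 77.  80.6 84.1 86.8]
top jawtop 109 X [-23.8 -20.   -0.3  18.1  23.1] Y [-37.1  10.3  16.9  23.4  25.3] Z [67.2 69.2 72.8 75.4 77.6]
top plate 1161 X [-45.3 -43.3 -28.2  36.2  42.1] Y [-188.9 -163.2  -49.2  118.6  186.2] Z [ 7.2  8.8 12.  15.1 16.7]
top disc 45 X [-17.1 -14.6  -3.9   6.9  11.7] Y [137.3 138.5 141.9 150.4 151.9] Z [45.5 51.1 60.2 66.3 68.1]
top handle 164 X [-11.1 -10.4  -7.8   2.4   5.5] Y [-138.7 -134.6 -123.6 -111.9 -109.1] Z [142.  154.2 199.  211.3 213.7]
top yellow 33 X [-16.  -13.1   2.1  11.3  14.7] Y [27.3 28.2 33.  38.  39.7] Z [41.9 46.  50.9 56.4 67.3]
top padblack 52 X [-19.2 -18.   -5.   13.   17. ] Y [31.7 39.4 42.3 45.7 47.4] Z [35.4 42.5 63.3 67.8 69.3]
```

```bash
cat > g.py <<'E'
from h import *
from scipy.spatial.transform import Rotation as R
def rel(p,opendeg,tilt=0.,quiet=False):
    """tool z at heading opendeg, fingers down, tilted by `tilt` about tool z; prints row numbers"""
    s=manip.observe(); Rc=R.from_euler('xyz',s['tcp_rot']); a=np.radians(opendeg)
    z=np.array([np.cos(a),np.sin(a),0]); y=np.array([0,0,-1.]); x=np.cross(y,z)
    Rt=R.from_matrix(np.c_[x,y,z])*R.from_rotvec([0,0,tilt])
    sh=Rc.inv().apply(np.array(p)-s['tool_pos'])/.2; tu=(Rc.inv()*Rt).as_rotvec()/np.pi
    print(p,'shift',sh.round(4),'turn',tu.round(4))
def st():
    s=manip.observe(); print({k:np.round(s[k],4) for k in('clock','tool_pos','tcp_rot','contact_force','grip_width','joints')})
E
python3 - <<'E'
from g import *
rel([.36,-.48,.24],-60)
rel([.36,-.48,.24],-16)
E
```

```text
[0.36, -0.48, 0.24] shift [-1.1091 -0.0097 -0.4597] turn [ 0.0005 -0.0823 -0.    ]
[0.36, -0.48, 0.24] shift [-1.1091 -0.0097 -0.4597] turn [ 5.000e-04 -3.268e-01 -2.000e-04]
```

apply_moves([
  [[-0.2,0,-0.09,0,-0.03,0,0],[-0.4,0,-0.18,0,-0.06,0,0],[-0.6,0,-0.27,0,-0.1,0,0],[-0.8,0,-0.36,0,-0.13,0,0],[-1,0,-0.45,0,-0.16,0,0],[-1,0,-0.5,0,-0.2,0,0],[-1,0,-0.5,0,-0.2,0,0]],
])

```text
clock: 0.68
tool_pos: [0.3408, -0.4729, 0.2378]
tcp_rot: [-1.573, 0.004, -2.234]
contact_force: [0.5, 0.0, 0.3]
grip_width: 1.001
```

```bash
python3 - <<'E'
from g import *
st()
rel([.46,-.28,.24],-16)
rel([.5,-.1,.24],-16)
E
```

```text
{'clock': np.float64(0.6833), 'tool_pos': array([ 0.3408, -0.4729,  0.2378]), 'tcp_rot': array([-1.5731,  0.004 , -2.2343]), 'contact_force': array([0.5163, 0.0021, 0.3392]), 'grip_width': np.float64(1.0007), 'joints': array([ 1.0268,  0.4345, -0.2063,  1.7107,  0.0978,  1.0097,  0.1233])}
[0.46, -0.28, 0.24] shift [-1.1267 -0.0062 -0.1246] turn [ 0.0005 -0.1223 -0.0014]
[0.5, -0.1, 0.24] shift [-1.9589e+00 -1.9000e-03 -5.2130e-01] turn [ 0.0005 -0.1223 -0.0014]
```

apply_moves([
  [[-0.2,0,-0.04,0,-0.02,0,0],[-0.4,0,-0.08,0,-0.04,0,0],[-0.6,0,-0.11,0,-0.07,0,0],[-0.8,0,-0.15,0,-0.1,0,0],[-1,0,-0.2,0,-0.12,0,0],[-1,0,-0.2,0,-0.12,0,0]],
])

```text
clock: 1.18
tool_pos: [0.4358, -0.2834, 0.2389]
tcp_rot: [-1.571, 0.008, -1.847]
contact_force: [0.2, 0.4, 0.4]
grip_width: 1.0
```

```bash
python3 - <<'E'
from g import *
st()
rel([.46,-.1,.24],-16)
rel([.42,.2,.12],-16)
E
```

```text
{'clock': np.float64(1.1833), 'tool_pos': array([ 0.4358, -0.2834,  0.2389]), 'tcp_rot': array([-1.5707,  0.0084, -1.8468]), 'contact_force': array([0.2306, 0.4231, 0.4456]), 'grip_width': np.float64(0.9998), 'joints': array([ 0.7982,  0.3426, -0.3721,  1.8616,  0.139 ,  0.9652,  0.0902])}
[0.46, -0.1, 0.24] shift [-0.9153  0.002  -0.1335] turn [-0.      0.001  -0.0027]
[0.42, 0.2, 0.12] shift [-2.2989  0.6136 -0.7348] turn [-0.      0.001  -0.0027]
```

apply_moves([
  [[-0.2,0,-0.05,0,0,0,0],[-0.4,0,-0.1,0,0,0,0],[-0.6,0,-0.15,0,0,0,0],[-0.8,0,-0.2,0,0,0,0],[-1,0,-0.25,0,0,-0.003,0],[-1,0,-0.25,0,0,-0.003,0]],
])

```text
clock: 1.68
tool_pos: [0.4423, -0.0711, 0.2409]
tcp_rot: [-1.571, 0.001, -1.841]
contact_force: [0.7, 0.7, 0.2]
grip_width: 1.003
```

apply_moves([
  [[-0.2,0,-0.07,0,0,0,0],[-0.4,0,-0.14,0,0,0,0],[-0.6,0,-0.21,0,0,0,0],[-0.8,0,-0.28,0,0,0,0],[-1,0,-0.35,0,0,0,0],[-1,0.1,-0.35,0,0,0,0]],
])

```text
clock: 2.18
tool_pos: [0.4301, 0.1469, 0.224]
tcp_rot: [-1.565, 0.007, -1.838]
contact_force: [0.9, 1.1, -0.9]
grip_width: 1.001
```

```bash
python3 - <<'E'
from g import *
st()
rel([.418,.2,.12],-16)
rel([.418,.2,.018],-16)
E
```

```text
{'clock': np.float64(2.1833), 'tool_pos': array([0.4301, 0.1469, 0.224 ]), 'tcp_rot': array([-1.5654,  0.0074, -1.8376]), 'contact_force': array([ 0.8633,  1.0711, -0.9127]), 'grip_width': np.float64(1.0015), 'joints': array([ 0.1228,  0.2796, -0.634 ,  2.0272,  0.21  ,  0.8888, -0.8913])}
[0.418, 0.2, 0.12] shift [-0.2365  0.5209 -0.1313] turn [-0.0017  0.004  -0.0024]
[0.418, 0.2, 0.018] shift [-0.2327  1.0309 -0.134 ] turn [-0.0017  0.004  -0.0024]
```

apply_moves([
  [[-0.15,0.1,-0.1,0,0,0,0],[-0.24,0.25,-0.13,-0.002,0.004,-0.002,0],[-0.24,0.45,-0.13,-0.002,0.004,-0.002,0],[-0.24,0.6,-0.13,-0.002,0.004,-0.002,0],[-0.24,0.6,-0.13,-0.002,0.004,-0.002,0]],
])

```text
clock: 2.6
tool_pos: [0.4157, 0.1981, 0.0994]
tcp_rot: [-1.579, -0.005, -1.852]
contact_force: [-0.7, -0.4, -0.4]
grip_width: 1.001
```

```bash
python3 - <<'E'
from g import *
st()
rel([.418,.2,.018],-16)
im,d,c=grab('top'); 
b,_,_=grab('scene')
cv2.imwrite('pics/c2.png',np.hstack([cv2.resize(im[190:290,120:240],(400,333)),cv2.resize(b[190:310,300:440],(400,333))]))
E
```

```text
{'clock': np.float64(2.6), 'tool_pos': array([0.4157, 0.1981, 0.0994]), 'tcp_rot': array([-1.5788, -0.0054, -1.852 ]), 'contact_force': array([-0.7147, -0.4126, -0.4093]), 'grip_width': np.float64(1.0013), 'joints': array([-0.0985,  0.5102, -0.5403,  2.0933,  0.4211,  0.654 , -1.2058])}
[0.418, 0.2, 0.018] shift [-0.0147  0.4068  0.0119] turn [ 0.0026 -0.0006  0.0017]
```

View pics/c2.png

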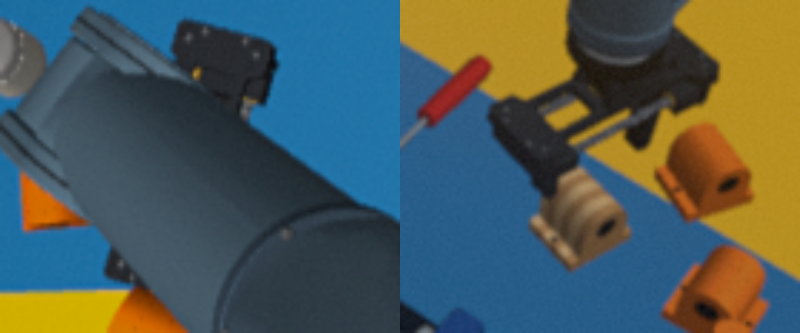

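apply_moves([
  [[-0.015,0,0.012,0.003,0,0.002,0.25],[-0.015,0.1,0.012,0.003,0,0.002,0.25],[-0.015,0.2,0.012,0.003,0,0.002,0.25],[-0.015,0.3,0.012,0.003,0,0.002,0.25],[-0.015,0.36,0.012,0.003,0,0.002,0.25],[-0.015,0.4,0.012,0.003,0,0.002,0.25],[-0.015,0.4,0.012,0.003,0,0.002,0.25]],
])

```text
clock: 3.28
tool_pos: [0.4225, 0.2018, 0.0244]
tcp_rot: [-1.563, 0.006, -1.853]
contact_force: [-0.3, 0.1, 0.6]
grip_width: 0.751
```

```bash
python3 - <<'E'
from g import *
st()
rel([.418,.2,.018],-16)
E
```

```text
{'clock': np.float64(3.2833), 'tool_pos': array([0.4225, 0.2018, 0.0244]), 'tcp_rot': array([-1.5626,  0.0064, -1.8535]), 'contact_force': array([-0.3056,  0.1334,  0.6463]), 'grip_width': np.float64(0.7513), 'joints': array([-0.2026,  0.646 , -0.4179,  2.1121,  0.561 ,  0.4805, -1.3318])}
[0.418, 0.2, 0.018] shift [ 0.0152  0.0318 -0.0192] turn [-0.0026 -0.0011 -0.002 ]
```

apply_moves([
  [[0.015,0.02,-0.02,-0.0026,0,-0.002,0.25],[0.015,0.03,-0.02,-0.0026,0,-0.002,0.25],[0.015,0.03,-0.02,-0.0026,0,-0.002,0.6],[0.015,0.03,-0.02,-0.0026,0,-0.002,1],[0.015,0.03,-0.02,-0.0026,0,-0.002,1],[0.015,0.03,-0.02,-0.0026,0,-0.002,1],[0.015,0.03,-0.02,-0.0026,0,-0.002,1],[0.015,0.03,-0.02,-0.0026,0,-0.002,1]],
])

```text
clock: 3.95
tool_pos: [0.4181, 0.2002, 0.0188]
tcp_rot: [-1.57, 0.0, -1.854]
contact_force: [-1.9, -1.4, 7.1]
grip_width: 0.562
```

```bash
python3 - <<'E'
from g import *
st()
E
```

```text
{'clock': np.float64(3.95), 'tool_pos': array([0.4181, 0.2002, 0.0188]), 'tcp_rot': array([-1.5703e+00,  4.0000e-04, -1.8535e+00]), 'contact_force': array([-1.9086, -1.3689,  7.0868]), 'grip_width': np.float64(0.562), 'joints': array([-0.2069,  0.6561, -0.4133,  2.1159,  0.5643,  0.4761, -1.3363])}
```

apply_moves([
  [[0,-0.1,0,0,0,0,1],[0,-0.25,0,0,0,0,1],[0,-0.4,0,0,0,0,1],[0,-0.55,0,0,0,0,1],[0,-0.65,0,0,0,0,1],[0,-0.65,0,0,0,0,1]],
])

```text
clock: 4.45
tool_pos: [0.4202, 0.2013, 0.1523]
tcp_rot: [-1.565, 0.004, -1.854]
contact_force: [1.3, 1.0, -2.5]
grip_width: 0.563
```

```bash
python3 - <<'E'
from g import *
st()
rel([.63,.135,.145],1.75)
E
```

```text
{'clock': np.float64(4.45), 'tool_pos': array([0.4202, 0.2013, 0.1523]), 'tcp_rot': array([-1.5652,  0.0044, -1.8538]), 'contact_force': array([ 1.2509,  1.0001, -2.4574]), 'grip_width': np.float64(0.5626), 'joints': array([-0.0423,  0.4202, -0.6053,  2.0618,  0.3493,  0.7515, -1.1473])}
[0.63, 0.135, 0.145] shift [0.0256 0.0425 1.0999] turn [-0.002  -0.0998 -0.0011]
```

apply_moves([
  [[0,0.01,0.15,0,-0.02,0,1],[0.01,0.02,0.3,0,-0.04,0,1],[0.01,0.02,0.5,0,-0.06,0,1],[0.02,0.02,0.7,0,-0.08,0,1],[0.02,0.03,0.9,-0.002,-0.1,-0.001,1],[0.02,0.03,1,-0.002,-0.1,-0.001,1],[0.02,0.03,1,-0.002,-0.1,-0.001,1]],
])

```text
clock: 5.03
tool_pos: [0.615, 0.138, 0.1453]
tcp_rot: [-1.57, -0.001, -1.546]
contact_force: [-0.9, -0.7, -1.7]
grip_width: 0.562
```

```bash
python3 - <<'E'
from g import *
st()
rel([.63,.135,.12],1.75)
E
```

```text
{'clock': np.float64(5.0333), 'tool_pos': array([0.615 , 0.138 , 0.1453]), 'tcp_rot': array([-1.5699e+00, -8.0000e-04, -1.5457e+00]), 'contact_force': array([-0.9086, -0.6886, -1.7469]), 'grip_width': np.float64(0.5616), 'joints': array([ 0.1143,  0.6877, -0.5934,  1.639 ,  0.4514,  0.9546, -0.614 ])}
[0.63, 0.135, 0.12] shift [0.0168 0.1265 0.0744] turn [-0.0003 -0.0017  0.0003]
```

apply_moves([
  [[0.017,0.06,0.075,0,-0.002,0,1],[0.017,0.12,0.075,0,-0.002,0,1],[0.017,0.12,0.075,0,-0.002,0,1],[0.017,0.12,0.075,0,-0.002,0,1]],
])

```text
clock: 5.37
tool_pos: [0.6277, 0.1354, 0.1196]
tcp_rot: [-1.574, -0.001, -1.538]
contact_force: [0.4, 0.2, -1.0]
grip_width: 0.561
```

```bash
cat > chk.py <<'E'
from g import *
import sys
a=np.radians(1.75); ey=np.array([-np.sin(a),np.cos(a)]); ex=np.array([ey[1],-ey[0]]); C=np.array([.633,.0439])
def chk(save=None,zoom=(180,340,180,360)):
    st()
    for n in('scene','top'):
        im,d,c=grab(n); w=cloud(d,c); hsv=cv2.cvtColor(im,cv2.COLOR_BGR2HSV); H,S,V=hsv[...,0],hsv[...,1],hsv[...,2]
        dd=w[...,:2]-C; X=dd@ex; Y=dd@ey; Z=w[...,2]; bl=(S>120)&(H>105)&(H<130)
        r=(abs(X)<.06)&(Y>0)&(Y<.2)
        m={'tan':r&(H>8)&(H<25)&(S>40)&(S<185)&(V>70)&(Y>.045)&(Y<.14)&(Z>.02),'disc':(S<60)&(V>70)&(Z>.032)&(Z<.07)&(abs(X)<.022)&(Y>.1)&(Y<.17),'pad':(V<60)&(Z>.035)&(Z<.067)&(abs(X)<.022)&(Y>0.02)&(Y<.1),
           'jawtop':bl&(Z>.067)&(Z<.09)&(Y>0)&(Y<.08)&(abs(X)<.026),
           'handle':((H<5)|(H>175))&(S>150)&(Z>.14)&(Z<.23)&(abs(X)<.03)&(Y<-.05)&(Y>-.2)}
        for k,q in m.items():
            if q.sum()>8:
                f=lambda A:(np.percentile(A[q],[2,10,50,90,98])*1000).round(1)
                print(n,k,q.sum(),'X',f(X),'Y',f(Y),'Z',f(Z))
                if k=='tan': print('  rect',cv2.minAreaRect((np.c_[X[q],Y[q]]*1000).astype(np.float32)))
        if save and n=='scene': 
            z=zoom; cv2.imwrite('pics/'+save,cv2.resize(im[z[0]:z[1],z[2]:z[3]],(640,int(640*(z[1]-z[0])/(z[3]-z[2]))),interpolation=cv2.INTER_CUBIC))
if __name__=='__main__': chk(sys.argv[1] if len(sys.argv)>1 else None)
E
python3 chk.py c3.png; python3 -c "
from g import *
rel([.6302,.135,.042],1.75)"
```

```text
{'clock': np.float64(5.3667), 'tool_pos': array([0.6277, 0.1354, 0.1196]), 'tcp_rot': array([-1.5740e+00, -1.3000e-03, -1.5383e+00]), 'contact_force': array([ 0.3545,  0.1643, -1.0308]), 'grip_width': np.float64(0.5607), 'joints': array([ 0.1053,  0.7388, -0.5761,  1.6153,  0.474 ,  0.9344, -0.6072])}
scene tan 574 X [-33.6 -18.3   9.8  32.5  44.1] Y [ 59.3  72.1 114.9 120.4 122.3] Z [104.3 111.2 148.8 215.2 502.5]
  rect ((17.457778930664062, 103.89222717285156), (86.82450866699219, 92.20545959472656), 34.00321960449219)
scene disc 43 X [-13.1  -9.9   2.4  12.3  15.9] Y [136.2 137.3 140.3 143.4 144.4] Z [54.6 57.  61.7 64.7 66.3]
scene handle 210 X [-5.5 -3.6  4.8  9.7 10.8] Y [-137.7 -130.9 -116.5 -110.9 -109.7] Z [143.2 152.2 187.2 208.7 210.8]
top handle 170 X [-10.9 -10.6  -7.9   2.5   4.8] Y [-138.4 -134.6 -123.  -111.2 -108.9] Z [141.  151.9 198.5 210.5 212.6]
[0.6302, 0.135, 0.042] shift [0.0045 0.3968 0.0062] turn [-0.      0.0007  0.0002]
```

View pics/c3.png

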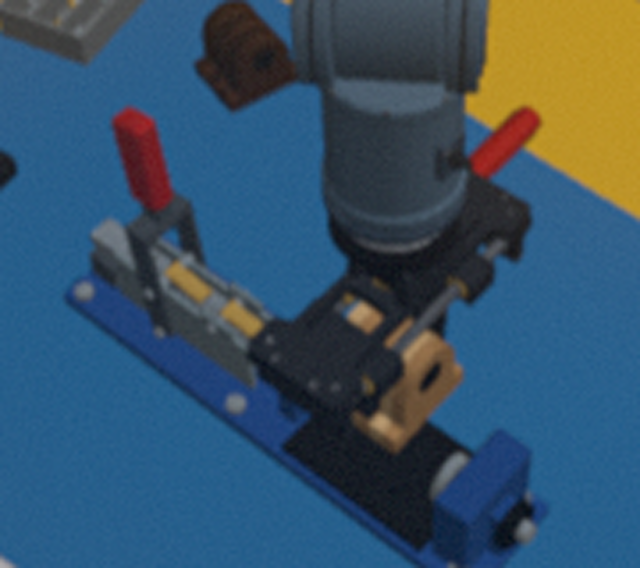

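apply_moves([
  [[0.0045,0.08,0.007,0,0,0,1],[0.0045,0.16,0.007,0,0,0,1],[0.0045,0.24,0.007,0,0,0,1],[0.0045,0.31,0.007,0,0,0,1],[0.0045,0.36,0.007,0,0,0,1],[0.0045,0.36,0.007,0,0,0,1],[0.0045,0.36,0.007,0,0,0,1]],
])

```text
clock: 6.05
tool_pos: [0.63, 0.1351, 0.0487]
tcp_rot: [-1.572, -0.001, -1.538]
contact_force: [-0.2, 0.3, -1.8]
grip_width: 0.564
```

```bash
python3 -c "
from g import *
st()
rel([.6302,.135,.039],1.75)"
```

```text
{'clock': np.float64(6.05), 'tool_pos': array([0.63  , 0.1351, 0.0487]), 'tcp_rot': array([-1.5718e+00, -7.0000e-04, -1.5377e+00]), 'contact_force': array([-0.1989,  0.3456, -1.764 ]), 'grip_width': np.float64(0.5644), 'joints': array([ 0.0751,  0.8333, -0.5281,  1.6333,  0.5335,  0.8242, -0.6476])}
[0.6302, 0.135, 0.039] shift [0.0005 0.0487 0.0012] turn [0.0003 0.0008 0.0002]
```

apply_moves([
  [[0,0.02,0.001,0,0,0,1],[0,0.03,0.001,0,0,0,1],[0,0.04,0.001,0,0,0,1],[0,0.045,0.001,0,0,0,1],[0,0.05,0.001,0,0,0,1],[0,0.05,0.001,0,0,0,1]],
])

```text
clock: 6.55
tool_pos: [0.6304, 0.1352, 0.039]
tcp_rot: [-1.571, -0.001, -1.538]
contact_force: [-0.2, 0.7, -1.8]
grip_width: 0.565
```

```bash
python3 chk.py
```

```text
{'clock': np.float64(6.55), 'tool_pos': array([0.6304, 0.1352, 0.039 ]), 'tcp_rot': array([-1.5714e+00, -6.0000e-04, -1.5377e+00]), 'contact_force': array([-0.1655,  0.7017, -1.8232]), 'grip_width': np.float64(0.5651), 'joints': array([ 0.0704,  0.8469, -0.5209,  1.6339,  0.5417,  0.8097, -0.6534])}
scene tan 508 X [-36.5 -21.9   9.3  33.3  37. ] Y [ 62.8  79.4 115.6 120.2 127.5] Z [ 22.6  29.6  71.1 137.2 433.2]
  rect ((8.88347053527832, 101.02615356445312), (96.12218475341797, 89.4754867553711), 42.50320816040039)
scene disc 43 X [-13.6  -9.    2.5  12.1  15.3] Y [136.6 137.4 140.5 143.3 143.7] Z [55.3 56.7 61.7 63.9 65.3]
scene jawtop 114 X [-22.6 -18.8   1.3  20.1  23.1] Y [10.  11.  17.4 23.5 24.3] Z [68.2 69.2 71.7 73.7 74.5]
scene handle 213 X [-6.4 -3.6  4.2  9.6 10.7] Y [-136.8 -131.2 -116.3 -110.7 -108.9] Z [142.4 151.1 189.4 208.6 210.9]
top disc 25 X [-17.2 -16.6 -10.5  -2.3   1.6] Y [137.3 138.7 142.6 151.5 151.6] Z [44.6 49.1 55.8 62.1 64.1]
top handle 167 X [-10.8 -10.3  -7.6   2.1   5.2] Y [-138.3 -134.9 -123.5 -111.2 -108.9] Z [144.6 152.9 198.9 210.6 212. ]
```

apply_moves([
  [[0,0.004,0,0,0,0,1],[0,0.008,0,0,0,0,1],[0,0.008,0,0,0,0,1]],
])

```text
clock: 6.9
tool_pos: [0.6304, 0.1351, 0.0389]
tcp_rot: [-1.571, -0.001, -1.538]
contact_force: [-5.7, -2.0, 11.5]
grip_width: 0.562
```

apply_moves([
  [[0,0.004,0,0,0,0,1],[0,0.008,0,0,0,0,1],[0,0.008,0,0,0,0,1]],
])

```text
clock: 7.15
tool_pos: [0.6306, 0.1352, 0.0389]
tcp_rot: [-1.571, -0.002, -1.538]
contact_force: [-4.9, -1.7, 13.7]
grip_width: 0.56
```

apply_moves([
  [[0,0,0,0,0,0,0.6],[0,0,0,0,0,0,0.3],[0,0,0,0,0,0,0.2],[0,0,0,0,0,0,0.2],[0,0,0,0,0,0,0.2],[0,0,0,0,0,0,0.2]],
])

```text
clock: 7.65
tool_pos: [0.6305, 0.1352, 0.0387]
tcp_rot: [-1.571, -0.002, -1.538]
contact_force: [-0.6, -0.6, -1.1]
grip_width: 0.799
```

apply_moves([
  [[0,-0.1,0,0,0,0,0.2],[0,-0.25,0,0,0,0,0.2],[0,-0.4,0,0,0,0,0.2],[0,-0.6,0,0,0,0,0.2],[0,-0.8,0,0,0,0,0.2],[0,-1,0,0,0,0,0.2],[0,-1,0,0,0,0,0.2]],
])

```text
clock: 8.23
tool_pos: [0.6345, 0.1377, 0.2474]
tcp_rot: [-1.558, 0.001, -1.538]
contact_force: [1.7, 0.7, -0.0]
grip_width: 0.802
```

```bash
python3 chk.py c4.png
```

```text
{'clock': np.float64(8.2333), 'tool_pos': array([0.6345, 0.1377, 0.2474]), 'tcp_rot': array([-1.5584e+00,  1.5000e-03, -1.5380e+00]), 'contact_force': array([ 1.7289,  0.7496, -0.0122]), 'grip_width': np.float64(0.8018), 'joints': array([ 0.1423,  0.6026, -0.64  ,  1.5144,  0.3853,  1.1397, -0.5387])}
scene tan 1086 X [-37.5 -14.4  17.4  34.5  51.7] Y [ 60.1  66.5  96.8 120.  128.1] Z [ 24.1  31.8  74.4 491.4 603.3]
  rect ((3.4050655364990234, 93.17738342285156), (83.70344543457031, 94.95867156982422), 28.725969314575195)
scene disc 46 X [-20.2 -13.1   2.9  13.2  15.4] Y [119.9 136.7 140.2 143.6 144.4] Z [52.4 56.5 61.9 66.  67.3]
scene pad 77 X [-15.3 -11.1   9.2  17.4  18.4] Y [39.2 40.4 44.3 46.1 47.3] Z [36.7 40.7 60.5 64.9 66.3]
scene jawtop 121 X [-22.  -18.4   2.5  21.3  23.6] Y [ 9.5 10.9 18.1 23.7 25.1] Z [67.5 68.5 71.4 74.  75.1]
scene handle 214 X [-6.2 -3.5  4.8  9.7 10.6] Y [-138.3 -131.1 -115.9 -111.2 -109.3] Z [143.  149.8 188.8 208.6 210.5]
top handle 166 X [-11.  -10.4  -7.7   2.1   4.7] Y [-138.3 -133.9 -122.1 -111.2 -109. ] Z [141.1 153.7 197.8 211.2 213.1]
```

View pics/c4.png

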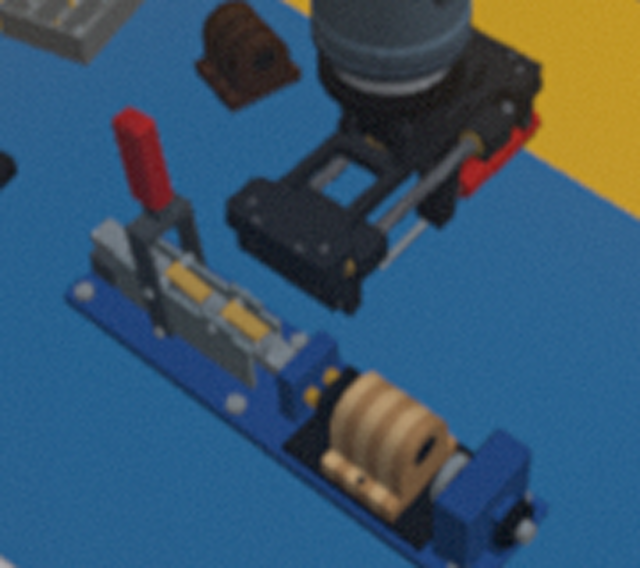

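```bash
python3 -c "
from g import *
rel([.637,-.055,.25],1.75,.11)
rel([.637,-.079,.25],1.75,.11)"
```

```text
[0.637, -0.055, 0.25] shift [ 0.9553 -0.0462 -0.0038] turn [-0.001   0.0008  0.0354]
[0.637, -0.079, 0.25] shift [ 1.0752 -0.046  -0.0077] turn [-0.001   0.0008  0.0354]
```

apply_moves([
  [[0.2,-0.04,0,0,0,0,0.2],[0.4,-0.045,0,0,0,0.01,0.2],[0.6,-0.045,0,0,0,0.02,0.2],[0.8,-0.045,-0.004,-0.001,0.001,0.03,0.2],[1,-0.045,-0.005,-0.001,0.001,0.035,0.2],[1,-0.045,-0.005,-0.001,0.001,0.035,0.2],[1,-0.045,-0.005,-0.001,0.001,0.035,0.2]],
])

```text
clock: 8.92
tool_pos: [0.6361, -0.0686, 0.2473]
tcp_rot: [-1.574, 0.108, -1.548]
contact_force: [-0.2, 0.7, 0.1]
grip_width: 0.8
```

```bash
python3 -c "
from g import *
st()
rel([.637,-.079,.225],1.75,.11)
rel([.637,-.079,.161],1.75,.11)"
```

```text
{'clock': np.float64(8.9167), 'tool_pos': array([ 0.6361, -0.0686,  0.2473]), 'tcp_rot': array([-1.5743,  0.1077, -1.5484]), 'contact_force': array([-0.1992,  0.6791,  0.1009]), 'grip_width': np.float64(0.7996), 'joints': array([ 0.5292,  0.6123, -0.6603,  1.512 ,  0.2785,  1.1403, -0.1336])}
[0.637, -0.079, 0.225] shift [0.0639 0.1051 0.0038] turn [ 0.0008 -0.0026  0.0007]
[0.637, -0.079, 0.161] shift [0.0983 0.4232 0.0049] turn [ 0.0008 -0.0026  0.0007]
```

apply_moves([
  [[0.06,0.02,0.004,0.001,-0.0026,0,0.2],[0.07,0.1,0.004,0.001,-0.0026,0,0.2],[0.08,0.2,0.005,0.001,-0.0026,0,0.2],[0.09,0.3,0.005,0.001,-0.0026,0,0.2],[0.1,0.38,0.005,0.001,-0.0026,0,0.2],[0.1,0.42,0.005,0.001,-0.0026,0,0.2],[0.1,0.42,0.005,0.001,-0.0026,0,0.2],[0.1,0.42,0.005,0.001,-0.0026,0,0.2]],
])

```text
clock: 9.58
tool_pos: [0.6369, -0.0784, 0.1613]
tcp_rot: [-1.571, 0.108, -1.538]
contact_force: [-0.2, 0.3, 0.2]
grip_width: 0.802
```

```bash
python3 - <<'E'
from chk import *
chk('c5.png',(130,290,140,300))
rel([.637,-.079,.161],1.75,.11)
E
```

```text
{'clock': np.float64(9.5833), 'tool_pos': array([ 0.6369, -0.0784,  0.1613]), 'tcp_rot': array([-1.571 ,  0.1083, -1.5385]), 'contact_force': array([-0.2134,  0.2521,  0.188 ]), 'grip_width': np.float64(0.8021), 'joints': array([ 0.522 ,  0.7057, -0.6237,  1.578 ,  0.3369,  0.9916, -0.1382])}
scene tan 904 X [-19.4 -10.   17.6  31.3  37.1] Y [ 60.6  66.9  96.6 119.6 120.4] Z [24.4 31.8 69.  83.9 85.8]
  rect ((3.9394493103027344, 83.53058624267578), (69.93641662597656, 75.73417663574219), 1.9840048551559448)
scene disc 45 X [-20.4 -12.2   2.6  13.1  15.1] Y [119.9 136.7 140.2 143.4 143.9] Z [55.6 56.9 61.4 65.1 66.6]
scene pad 74 X [-15.7 -10.9   8.6  17.2  17.9] Y [39.2 40.  44.2 46.4 47. ] Z [38.7 42.9 60.6 64.8 65.7]
scene jawtop 120 X [-22.2 -18.9   1.9  21.5  24.1] Y [ 9.4 11.2 17.9 23.4 24.8] Z [67.8 68.6 71.6 74.1 75.2]
scene handle 213 X [-5.5 -3.2  6.4 10.  10.6] Y [-131.3 -126.5 -116.3 -110.6 -109. ] Z [141.7 149.7 181.3 208.  210.2]
top tan 606 X [-33.1 -28.5 -11.1  16.3  23.6] Y [ 61.5  64.9  90.  114.9 120.2] Z [22.8 33.5 77.4 85.6 87.9]
  rect ((1.5891075134277344, 96.03450775146484), (71.40675354003906, 70.03899383544922), 0.421444833278656)
top disc 48 X [-17.2 -15.2  -4.7   8.1  11.4] Y [138.  138.2 141.9 150.  151.3] Z [45.8 51.  60.3 66.2 67.1]
top pad 53 X [-18.6 -17.8  -2.3  13.7  16.8] Y [36.4 39.7 42.9 47.4 61.4] Z [36.7 44.9 62.8 65.6 66.3]
top jawtop 106 X [-23.1 -19.8   0.7  18.7  22.7] Y [ 9.6 10.7 17.2 23.5 25.3] Z [68.1 69.5 72.6 75.7 77.8]
[0.637, -0.079, 0.161] shift [ 0.0013  0.008  -0.0037] turn [-0.0006  0.0003  0.0007]
```

View pics/c5.png

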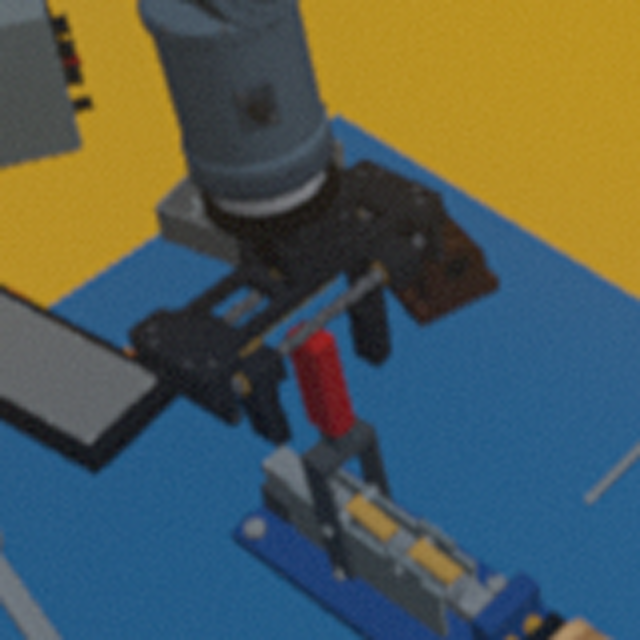

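apply_moves([
  [[0,0,0,0,0,0,0.5],[0,0,0,0,0,0,0.8],[0,0,0,0,0,0,1],[0,0,0,0,0,0,1],[0,0,0,0,0,0,1],[0,0,0,0,0,0,1],[0,0,0,0,0,0,1],[0,0,0,0,0,0,1]],
])

```text
clock: 10.35
tool_pos: [0.6352, -0.079, 0.1623]
tcp_rot: [-1.575, 0.107, -1.539]
contact_force: [-6.6, -0.7, 11.7]
grip_width: 0.226
```

```bash
python3 -c "
from g import *
st()"
```

```text
{'clock': np.float64(10.35), 'tool_pos': array([ 0.6352, -0.079 ,  0.1623]), 'tcp_rot': array([-1.5747,  0.1074, -1.5394]), 'contact_force': array([-6.5912, -0.6836, 11.7369]), 'grip_width': np.float64(0.2259), 'joints': array([ 0.5228,  0.7038, -0.6238,  1.5786,  0.3361,  0.9963, -0.1383])}
```

apply_moves([
  [[0.01,0,0,0,0,0.003,1],[0.02,0,0,0,0,0.006,1],[0.03,0,0,0,0,0.01,1],[0.03,0,0,0,0,0.01,1],[0.03,0,0,0,0,0.01,1]],
])

```text
clock: 10.77
tool_pos: [0.6353, -0.0836, 0.1618]
tcp_rot: [-1.575, 0.142, -1.539]
contact_force: [-1.9, 3.5, 2.2]
grip_width: 0.221
```

```bash
python3 -c "
from g import *
st()"
```

```text
{'clock': np.float64(10.7667), 'tool_pos': array([ 0.6353, -0.0836,  0.1618]), 'tcp_rot': array([-1.5749,  0.1419, -1.5389]), 'contact_force': array([-1.9182,  3.4976,  2.1901]), 'grip_width': np.float64(0.2212), 'joints': array([ 0.5545,  0.7164, -0.64  ,  1.569 ,  0.3125,  1.0008, -0.1025])}
```

apply_moves([
  [[0.01,0,0,0,0,0,1],[0.02,0,0,0,0,0,1],[0.02,0,0,0,0,0,1],[0.02,0,0,0,0,0,1]],
])

```text
clock: 11.1
tool_pos: [0.6353, -0.0835, 0.1618]
tcp_rot: [-1.575, 0.147, -1.536]
contact_force: [-2.5, 9.4, 4.2]
grip_width: 0.223
```

apply_moves([
  [[-0.058,0.002,0,0,0,-0.025,1],[-0.116,0.009,0,0,0,-0.05,1],[-0.174,0.021,0,0,0,-0.075,1],[-0.209,0.03,0,0,0,-0.09,1],[-0.23,0.033,0,0,0,-0.09,1],[-0.23,0.033,0,0,0,-0.09,1],[-0.23,0.033,0,0,0,-0.09,1]],
])

```text
clock: 11.68
tool_pos: [0.634, -0.0414, 0.1612]
tcp_rot: [-1.575, -0.14, -1.537]
contact_force: [1.9, -6.4, -5.0]
grip_width: 0.22
```

```bash
python3 chk.py | grep -v disc
```

```text
{'clock': np.float64(11.6833), 'tool_pos': array([ 0.634 , -0.0414,  0.1612]), 'tcp_rot': array([-1.5754, -0.1402, -1.5375]), 'contact_force': array([ 1.9106, -6.3622, -5.0192]), 'grip_width': np.float64(0.2198), 'joints': array([ 0.2674,  0.6545, -0.5016,  1.6245,  0.521 ,  1.0126, -0.4129])}
scene tan 908 X [-18.7  -9.5  17.7  31.6  36.9] Y [ 60.6  66.4  96.2 119.6 120.5] Z [24.2 31.9 69.3 83.3 85.8]
  rect ((4.299253463745117, 84.22625732421875), (68.74690246582031, 74.51996612548828), 1.729219675064087)
scene pad 12 X [ 6.7 10.2 17.  18.  18.3] Y [44.8 49.3 50.  53.2 54. ] Z [36.7 41.1 56.7 64.7 65.2]
scene jawtop 122 X [-21.9 -18.1   0.6  20.1  23.9] Y [18.7 21.4 27.9 33.8 35.1] Z [67.3 68.6 71.6 73.8 74.6]
scene handle 42 X [-7.3 -4.2  2.8  7.8 10.2] Y [-81.6 -79.8 -75.3 -72.9 -72.1] Z [141.7 143.5 157.2 176.2 206.4]
top tan 610 X [-32.8 -28.1 -10.9  16.1  24.3] Y [ 61.4  65.3  90.3 114.9 120.3] Z [24.  32.8 77.2 85.6 87.5]
  rect ((1.8934745788574219, 88.21757507324219), (71.50587463378906, 84.9465103149414), 0.8647707104682922)
top pad 57 X [-18.2 -16.7  -1.4  11.8  17.4] Y [49.9 50.2 53.3 61.2 61.5] Z [36.5 41.2 62.6 66.4 66.9]
top jawtop 106 X [-23.9 -20.3  -1.4  17.5  21.6] Y [20.3 21.2 27.9 34.1 35.3] Z [67.9 69.5 72.8 76.4 78.9]
```

apply_moves([
  [[0.058,0.002,0,0,0,0.025,1],[0.116,0.009,0,0,0,0.05,1],[0.174,0.021,0,0,0,0.075,1],[0.209,0.03,0,0,0,0.09,1],[0.23,0.033,0,0,0,0.09,1],[0.23,0.033,0,0,0,0.09,1],[0.23,0.033,0,0,0,0.09,1]],
])

```text
clock: 12.37
tool_pos: [0.6353, -0.084, 0.1617]
tcp_rot: [-1.575, 0.15, -1.538]
contact_force: [-4.2, 8.9, 4.7]
grip_width: 0.224
```

apply_moves([
  [[-0.058,0.002,0,0,0,-0.025,1],[-0.116,0.009,0,0,0,-0.05,1],[-0.174,0.021,0,0,0,-0.075,1],[-0.209,0.03,0,0,0,-0.09,1],[-0.23,0.033,0,0,0,-0.09,1],[-0.23,0.033,0,0,0,-0.09,1],[-0.23,0.033,0,0,0,-0.09,1]],
])

```text
clock: 12.95
tool_pos: [0.634, -0.0421, 0.1612]
tcp_rot: [-1.576, -0.138, -1.539]
contact_force: [1.5, -7.1, -5.2]
grip_width: 0.222
```

```bash
python3 chk.py | grep -v disc
```

```text
{'clock': np.float64(12.95), 'tool_pos': array([ 0.634 , -0.0421,  0.1612]), 'tcp_rot': array([-1.576 , -0.1379, -1.5385]), 'contact_force': array([ 1.5086, -7.1072, -5.1995]), 'grip_width': np.float64(0.2219), 'joints': array([ 0.2654,  0.6534, -0.4954,  1.624 ,  0.5139,  1.0109, -0.407 ])}
scene tan 907 X [-16.8  -8.7  18.2  31.2  36.7] Y [ 51.6  73.2 102.7 127.9 128.8] Z [25.2 32.1 69.3 83.7 85.7]
  rect ((7.599199295043945, 90.74681854248047), (68.58351135253906, 87.51914978027344), 7.565062999725342)
scene jawtop 116 X [-22.1 -18.3   0.7  20.3  22.9] Y [32.4 33.6 39.9 45.8 47.3] Z [67.9 69.  71.7 74.2 75.6]
scene handle 47 X [-6.1 -3.   2.5  8.4 10.6] Y [-81.  -78.4 -75.1 -72.2 -71.6] Z [141.3 143.9 160.  176.7 182.8]
top tan 625 X [-32.7 -27.6 -10.9  16.3  24.2] Y [ 56.1  72.4  98.2 124.3 129.7] Z [24.3 33.1 76.8 85.5 87.9]
  rect ((1.5339889526367188, 94.3096923828125), (72.6647720336914, 88.29908752441406), 5.442858695983887)
top pad 50 X [-18.5 -18.2  -2.1  14.5  18.4] Y [31.9 58.7 64.5 68.6 69.4] Z [42.  52.3 62.6 65.7 66.9]
top jawtop 105 X [-24.3 -21.7   0.1  18.3  22.8] Y [32.5 33.9 39.7 46.4 47.1] Z [68.4 70.  73.6 75.9 77.6]
```

apply_moves([
  [[0.04,0.001,0,0,0,0.015,1],[0.08,0.004,0,0,0,0.03,1],[0.116,0.009,0,0,0,0.05,1],[0.15,0.015,0,0,0,0.065,1],[0.18,0.022,0,0,0,0.08,1],[0.209,0.03,0,0,0,0.09,1],[0.23,0.033,0,0,0,0.09,1],[0.23,0.033,0,0,0,0.09,1]],
])

```text
clock: 13.72
tool_pos: [0.6353, -0.0836, 0.1618]
tcp_rot: [-1.576, 0.154, -1.538]
contact_force: [-5.1, 10.6, 4.5]
grip_width: 0.225
```

```bash
python3 chk.py | grep -v disc
```

```text
{'clock': np.float64(13.7167), 'tool_pos': array([ 0.6353, -0.0836,  0.1618]), 'tcp_rot': array([-1.576 ,  0.1543, -1.5385]), 'contact_force': array([-5.0611, 10.5686,  4.463 ]), 'grip_width': np.float64(0.2249), 'joints': array([ 0.5557,  0.7174, -0.6335,  1.5658,  0.2938,  1.0014, -0.0846])}
scene tan 899 X [-16.9  -8.2  18.4  31.8  37.2] Y [ 51.5  73.  102.6 127.9 128.9] Z [25.9 32.5 69.9 83.5 85.5]
  rect ((5.7107391357421875, 88.53732299804688), (70.43206024169922, 83.51886749267578), 3.5308430194854736)
scene jawtop 120 X [-21.4 -17.5   1.3  21.5  24.1] Y [32.  33.7 40.  46.  46.8] Z [68.1 69.2 71.9 74.  76.3]
scene handle 166 X [-10.2  -6.3   1.2   8.   10.1] Y [-131.5 -125.3 -119.6 -114.3 -113. ] Z [142.4 148.  179.2 206.4 210.4]
top tan 633 X [-32.7 -28.1 -10.8  15.8  24.2] Y [ 55.1  72.3  98.3 124.5 129.7] Z [22.2 32.5 76.2 85.5 87.6]
  rect ((1.7872352600097656, 94.39019775390625), (71.78675842285156, 88.43534851074219), 4.001580715179443)
top pad 58 X [-18.6 -18.   -4.1  14.1  17.4] Y [31.6 31.9 64.3 68.8 69.4] Z [38.4 41.8 62.4 66.  66.6]
top jawtop 100 X [-23.8 -19.9  -0.3  18.2  21.9] Y [33.  33.9 39.5 45.3 47.5] Z [69.3 70.6 73.2 76.2 78.2]
```

apply_moves([
  [[-0.03,0.001,0,0,0,-0.012,1],[-0.06,0.002,0,0,0,-0.025,1],[-0.09,0.006,0,0,0,-0.04,1],[-0.12,0.01,0,0,0,-0.052,1],[-0.15,0.016,0,0,0,-0.065,1],[-0.18,0.022,0,0,0,-0.078,1],[-0.21,0.03,0,0,0,-0.09,1],[-0.21,0.03,0,0,0,-0.09,1]],
])

```text
clock: 14.48
tool_pos: [0.634, -0.0422, 0.1613]
tcp_rot: [-1.576, -0.135, -1.535]
contact_force: [1.2, -3.4, -6.3]
grip_width: 0.226
```

```bash
python3 chk.py | grep -v disc
```

```text
{'clock': np.float64(14.4833), 'tool_pos': array([ 0.634 , -0.0422,  0.1613]), 'tcp_rot': array([-1.5762, -0.1346, -1.5347]), 'contact_force': array([ 1.1725, -3.447 , -6.2612]), 'grip_width': np.float64(0.2259), 'joints': array([ 0.2665,  0.6528, -0.494 ,  1.624 ,  0.5095,  1.0089, -0.3987])}
scene tan 866 X [-16.5  -7.7  19.5  32.1  37. ] Y [ 68.1  81.  109.  135.1 136.4] Z [24.7 32.3 72.2 83.5 85.4]
  rect ((6.437341690063477, 98.16120910644531), (69.63788604736328, 81.15724182128906), 6.251368045806885)
scene jawtop 124 X [-22.2 -18.4   1.9  20.8  24.1] Y [43.6 44.7 51.1 56.9 58.5] Z [67.4 68.6 71.6 73.8 75.4]
scene handle 44 X [-6.9 -4.7  3.   8.2  9.3] Y [-80.5 -79.2 -76.2 -72.3 -71.6] Z [141.2 143.8 160.  177.9 206.2]
top tan 614 X [-33.2 -27.9 -10.9  16.3  25. ] Y [ 67.2  80.2 105.7 130.7 135.9] Z [22.6 33.2 77.2 85.2 87.7]
  rect ((0.9799880981445312, 100.2042007446289), (75.30137634277344, 71.400634765625), 88.35221862792969)
top pad 55 X [-19.8 -18.2  -2.8  14.9  20.3] Y [43.1 43.3 71.8 77.  77.9] Z [36.  41.5 62.2 66.2 66.3]
top jawtop 104 X [-23.2 -18.7   0.8  19.1  22.9] Y [44.  44.5 50.9 57.1 58. ] Z [68.6 69.9 73.  75.4 77. ]
```

apply_moves([
  [[0.04,0.001,0,0,0,0.015,1],[0.08,0.004,0,0,0,0.03,1],[0.116,0.009,0,0,0,0.05,1],[0.15,0.015,0,0,0,0.065,1],[0.18,0.022,0,0,0,0.08,1],[0.209,0.03,0,0,0,0.09,1],[0.225,0.033,0,0,0,0.09,1],[0.225,0.033,0,0,0,0.09,1]],
])

```text
clock: 15.25
tool_pos: [0.6353, -0.0838, 0.1618]
tcp_rot: [-1.576, 0.16, -1.537]
contact_force: [-4.9, 9.3, 5.8]
grip_width: 0.221
```

```bash
python3 chk.py
```

```text
{'clock': np.float64(15.25), 'tool_pos': array([ 0.6353, -0.0838,  0.1618]), 'tcp_rot': array([-1.5764,  0.16  , -1.5372]), 'contact_force': array([-4.9495,  9.2837,  5.7681]), 'grip_width': np.float64(0.2214), 'joints': array([ 0.5575,  0.7185, -0.6323,  1.564 ,  0.2867,  1.0023, -0.0761])}
scene tan 879 X [-15.8  -7.9  19.3  32.1  37.1] Y [ 58.6  80.  108.2 135.1 136.3] Z [26.1 32.3 71.2 83.4 85.5]
  rect ((3.7506980895996094, 95.5538330078125), (70.83597564697266, 82.94941711425781), 1.9289664030075073)
scene disc 54 X [-15.7 -10.9   2.5  13.9  16.3] Y [135.6 136.4 138.7 143.2 144.1] Z [47.5 54.1 61.4 64.5 65.7]
scene jawtop 126 X [-21.8 -18.3   1.8  20.7  23.8] Y [39.7 41.8 48.3 54.4 55.4] Z [67.6 69.1 71.6 73.7 74.6]
scene handle 174 X [-10.5  -6.9   2.1   8.6  10.1] Y [-133.9 -125.7 -119.6 -114.8 -113.2] Z [142.3 147.5 180.  206.3 209.2]
top tan 621 X [-33.  -28.7 -11.1  16.2  24.1] Y [ 65.9  79.9 105.6 130.5 135.8] Z [22.9 32.9 77.3 85.2 87.4]
  rect ((1.0626029968261719, 98.73477172851562), (78.0339126586914, 70.3593521118164), 89.27823638916016)
top disc 30 X [-17.3 -15.9  -5.6   3.2   9.6] Y [140.6 141.3 143.7 151.  151.7] Z [46.2 50.2 58.4 66.3 68.9]
top pad 50 X [-18.7 -18.3  -6.4  15.3  17.6] Y [40.1 40.4 72.3 76.9 77.5] Z [36.  38.9 62.1 65.9 66.9]
top jawtop 105 X [-23.8 -20.2  -0.   18.2  22.3] Y [40.9 41.8 47.7 54.3 55.3] Z [68.9 70.5 72.8 76.6 77.9]
```

apply_moves([
  [[-0.03,0.001,0,0,0,-0.012,1],[-0.06,0.002,0,0,0,-0.025,1],[-0.09,0.006,0,0,0,-0.04,1],[-0.12,0.01,0,0,0,-0.052,1],[-0.15,0.016,0,0,0,-0.065,1],[-0.18,0.022,0,0,0,-0.078,1],[-0.195,0.028,0,0,0,-0.09,1],[-0.195,0.028,0,0,0,-0.09,1]],
])

```text
clock: 16.02
tool_pos: [0.6341, -0.0456, 0.1617]
tcp_rot: [-1.576, -0.128, -1.534]
contact_force: [1.1, -8.4, -3.5]
grip_width: 0.227
```

```bash
python3 chk.py
```

```text
{'clock': np.float64(16.0167), 'tool_pos': array([ 0.6341, -0.0456,  0.1617]), 'tcp_rot': array([-1.5764, -0.1284, -1.5339]), 'contact_force': array([ 1.1472, -8.4329, -3.4914]), 'grip_width': np.float64(0.227), 'joints': array([ 0.2741,  0.6519, -0.4929,  1.6231,  0.5017,  1.0067, -0.3848])}
scene tan 842 X [-15.9  -6.5  19.8  32.5  37.1] Y [ 76.9  82.7 109.6 135.2 136.4] Z [26.3 32.  72.8 84.  85.7]
  rect ((3.251293182373047, 99.53451538085938), (71.4962387084961, 75.16694641113281), 0.9381517767906189)
scene disc 55 X [-15.3 -11.    3.3  13.5  17.2] Y [135.4 136.4 139.6 143.5 144. ] Z [51.2 53.9 61.8 65.7 69.2]
scene jawtop 125 X [-23.9 -19.3   0.3  21.3  24.1] Y [47.1 49.  56.1 61.9 63.1] Z [67.7 68.9 71.5 74.  75.2]
scene handle 56 X [-5.8 -4.1  3.5  8.7 10.2] Y [-84.5 -82.6 -77.8 -75.2 -74.4] Z [141.9 143.6 160.5 179.2 205. ]
top tan 604 X [-32.8 -28.3 -11.4  15.7  24.9] Y [ 77.6  81.8 106.3 131.  136. ] Z [24.9 33.7 77.  85.4 87.5]
  rect ((0.8971099853515625, 102.01631164550781), (72.95296478271484, 71.23795318603516), 87.01762390136719)
top disc 29 X [-17.6 -15.1  -6.    3.4   9.2] Y [141.  141.5 144.1 151.2 152.2] Z [46.5 48.2 57.  65.6 66.6]
top pad 52 X [-18.7 -17.8  -2.9  14.6  17.2] Y [47.4 47.5 72.2 76.8 77.5] Z [39.4 48.7 62.4 66.1 66.8]
top jawtop 103 X [-23.7 -20.5   0.6  19.6  23. ] Y [48.2 49.5 55.5 61.1 63.1] Z [67.9 69.7 72.6 75.9 77.1]
```

apply_moves([
  [[-0.008,0,0,0,0,-0.002,1],[-0.015,0.001,0,0,0,-0.004,1],[-0.018,0.001,0,0,0,-0.004,1],[-0.018,0.001,0,0,0,-0.004,1]],
])

```text
clock: 16.45
tool_pos: [0.6342, -0.0462, 0.1618]
tcp_rot: [-1.577, -0.142, -1.539]
contact_force: [-2.2, -6.4, 2.5]
grip_width: 0.224
```

apply_moves([
  [[0.04,0.001,0,0,0,0.015,1],[0.08,0.004,0,0,0,0.03,1],[0.116,0.009,0,0,0,0.05,1],[0.15,0.015,0,0,0,0.065,1],[0.18,0.022,0,0,0,0.08,1],[0.2,0.028,0,0,0,0.09,1],[0.205,0.03,0,0,0,0.09,1],[0.205,0.03,0,0,0,0.09,1]],
])

```text
clock: 17.12
tool_pos: [0.6353, -0.0845, 0.1617]
tcp_rot: [-1.577, 0.146, -1.54]
contact_force: [-1.9, 4.8, -1.0]
grip_width: 0.225
```

```bash
python3 chk.py c6.png
```

```text
{'clock': np.float64(17.1167), 'tool_pos': array([ 0.6353, -0.0845,  0.1617]), 'tcp_rot': array([-1.5767,  0.1465, -1.5395]), 'contact_force': array([-1.8839,  4.8234, -1.0138]), 'grip_width': np.float64(0.2246), 'joints': array([ 0.5454,  0.7129, -0.6205,  1.5668,  0.2919,  0.9998, -0.0852])}
scene tan 849 X [-16.1  -7.5  19.6  31.7  36.9] Y [ 75.7  81.7 108.8 134.9 136.5] Z [26.7 32.2 72.9 83.7 85.4]
  rect ((4.260540008544922, 98.20138549804688), (70.08108520507812, 78.30236053466797), 2.2659029960632324)
scene disc 57 X [-20.7 -13.1   2.3  13.8  16.3] Y [118.7 136.3 139.  143.2 144.2] Z [49.7 54.  61.7 65.3 69.3]
scene jawtop 125 X [-22.7 -18.1   1.5  20.7  24. ] Y [45.2 47.  53.2 59.8 61. ] Z [67.6 69.2 71.6 74.1 75.1]
scene handle 170 X [-9.8 -6.4  1.7  8.8 10.1] Y [-132.5 -125.3 -119.4 -114.6 -112.4] Z [142.3 146.9 179.3 206.5 208.9]
top tan 610 X [-32.8 -28.3 -11.4  16.1  24.7] Y [ 69.9  80.5 105.7 130.7 135.9] Z [23.7 33.2 76.7 85.4 88.2]
  rect ((1.6110992431640625, 100.90518188476562), (71.46324920654297, 78.88312530517578), 1.2867810726165771)
top disc 30 X [-18.  -14.7  -5.    2.4   9.8] Y [140.8 141.5 144.  151.  151.4] Z [45.3 50.5 58.7 65.2 68.4]
top pad 55 X [-18.7 -17.5  -4.4  14.2  16.3] Y [45.4 55.2 72.6 77.  77.6] Z [37.  41.2 62.8 65.6 66.5]
top jawtop 104 X [-23.8 -20.2  -0.4  18.5  22.7] Y [45.8 46.8 53.2 59.4 60.4] Z [68.2 69.6 73.1 76.1 78.2]
```

View pics/c6.png

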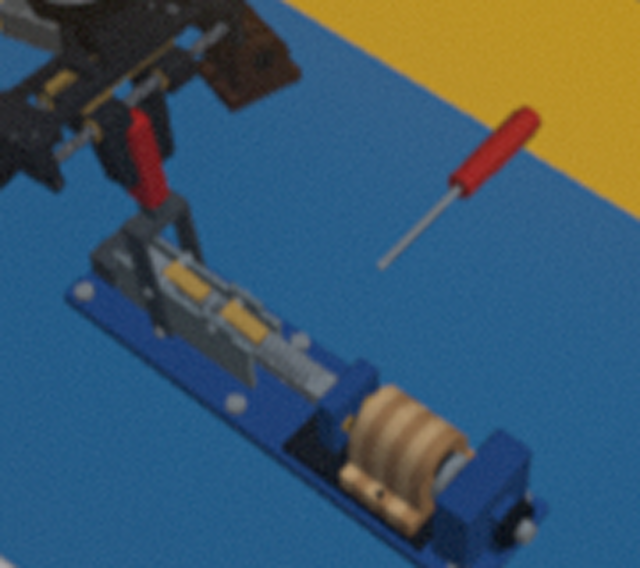

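apply_moves([
  [[0.005,0,0,0,0,0,1],[0.005,0,0,0,0,0,0.7],[0.005,0,0,0,0,0,0.4],[0.005,0,0,0,0,0,0.2],[0.005,0,0,0,0,0,0.2],[0.005,0,0,0,0,0,0.2],[0.005,0,0,0,0,0,0.2]],
])

```text
clock: 17.8
tool_pos: [0.6354, -0.0856, 0.1617]
tcp_rot: [-1.576, 0.145, -1.539]
contact_force: [0.4, -0.6, -0.2]
grip_width: 0.657
```

apply_moves([
  [[0,-0.1,0,0,0,0,0.2],[0,-0.25,0,0,0,0,0.2],[0,-0.4,0,0,0,0,0.2],[0,-0.55,0,0,0,0,0.2],[0,-0.7,0,0,0,0,0.2],[0,-0.7,0,0,0,0,0.2],[0,-0.7,0,0,0,0,0.2],[0,-0.7,0,0,0,0,0.2]],
])

```text
clock: 18.47
tool_pos: [0.6364, -0.1058, 0.2995]
tcp_rot: [-1.577, 0.145, -1.539]
contact_force: [-0.5, -0.0, -0.1]
grip_width: 0.799
```

```bash
python3 - <<'E'
from chk import *
chk('c7.png',(130,350,160,400))
E
```

```text
{'clock': np.float64(18.4667), 'tool_pos': array([ 0.6364, -0.1058,  0.2995]), 'tcp_rot': array([-1.5774,  0.1451, -1.5391]), 'contact_force': array([-0.4517, -0.0415, -0.0867]), 'grip_width': np.float64(0.7995), 'joints': array([ 0.5942,  0.5878, -0.6646,  1.4211,  0.215 ,  1.2582, -0.0222])}
scene tan 854 X [-16.6  -6.9  19.9  32.3  37. ] Y [ 75.9  81.6 109.5 135.1 136.5] Z [25.8 32.  72.3 83.8 85.8]
  rect ((3.802530288696289, 97.81658172607422), (70.51536560058594, 78.8125991821289), 2.212367296218872)
scene disc 55 X [-15.1 -10.5   3.6  13.8  16.6] Y [136.1 136.5 138.9 142.8 143.9] Z [49.6 54.8 61.3 66.4 67.9]
scene jawtop 128 X [-21.7 -18.2   1.4  20.4  24.4] Y [45.1 46.7 53.4 59.6 60.3] Z [67.3 68.8 71.8 74.2 75.7]
scene handle 192 X [-5.8 -3.7  3.5  9.4 10.4] Y [-142.9 -136.8 -121.2 -114.6 -113.1] Z [142.6 152.4 188.1 208.2 210.3]
top tan 611 X [-32.9 -28.1 -10.8  15.6  25.3] Y [ 69.9  80.7 105.9 131.1 136.1] Z [24.3 33.3 77.5 85.9 88. ]
  rect ((0.8460922241210938, 99.93707275390625), (78.93221282958984, 71.1104507446289), 88.33336639404297)
top disc 30 X [-17.  -15.3  -5.3   3.    9.3] Y [140.9 141.4 143.7 150.7 151.7] Z [41.6 49.9 59.9 65.9 67.9]
top pad 56 X [-19.  -18.1  -3.3  14.5  18.6] Y [45.3 57.5 72.3 77.1 77.7] Z [36.2 41.4 62.8 65.8 66.7]
top jawtop 105 X [-23.7 -20.5   0.2  19.5  22.1] Y [45.9 46.9 53.  59.5 60.4] Z [67.8 70.6 73.2 76.4 77.5]
top handle 148 X [-11.  -10.5  -8.1   2.    4.4] Y [-138.3 -135.7 -125.9 -115.7 -112. ] Z [142.2 149.2 188.2 210.1 212. ]
```

View pics/c7.png

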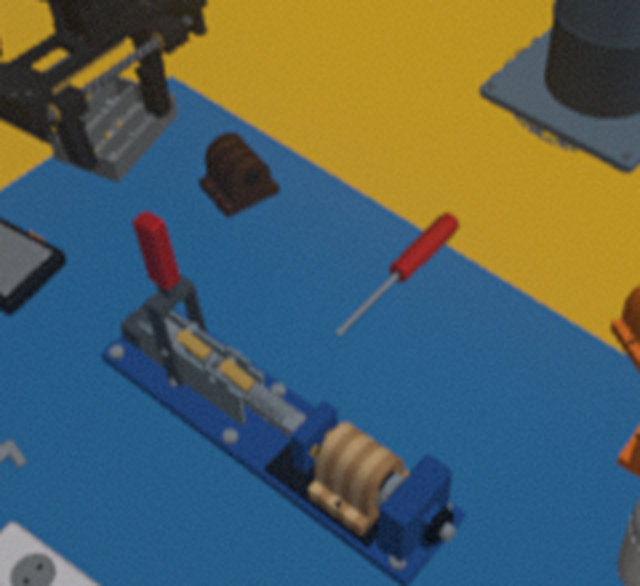

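```bash
python3 -c "
from bench import manip
print(manip.finish_job())"
```

```text
the job is handed in; nothing more can be done
None
```

The light block is clamped upright against the stop, the lever is drawn right back and released, and the job was handed in at about 18.5 s of the 72 s. No verdict was reported.

- **Placing:** I stood the block on the bed with roughly 14 to 16 mm of room to pad and stop, square to within about 2° by eye and rectangle fit. I let go of it before touching the lever.
- **Pumping:** It took four strokes. On the first two, quick ones, the unloaded jaw moved more than one tooth: about 22 mm in total where I expected about 12 mm plus the overrun. I slowed down after that. The block met the stop on the third stroke, and the jaw then held with the springs hardly pushed in (about 0 to 1.5 mm). The fourth stroke reached about 0.26 rad, not quite full, and the lever stiffened to about 8 N.
- **Last checks:**
  - The jaw is held one tooth further on. The gap from jaw to pad face reads 16 to 16.5 mm against 22 mm free, so the springs are pushed in by about 5.5 to 6 mm, or roughly 22 to 24 N.
  - The block's face is at the stop disc, within about 1 mm of measurement, and the block is upright.
  - The lever came back to the position where it had met its back stop and stayed there after I let go.
  - The gripper is about 9 cm above the handle with no contact force.
  - The dark block, tray, screwdriver and case look unmoved in the last picture. The glue bottle is only at its edge; I did not measure any of their positions.

I viewed nine pictures of the ten.

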